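# Check tube-adapter sleeves on a gauge pin and load the sound ones into a heating block

### The job

Use the gauge pin to find out which two of the three adapter sleeves have a clear bore and which one is obstructed, without forcing any of them: a clear sleeve slides down to the foot of the pin, the obstructed one stops about half-way. Drop both clear sleeves, one by one, each into a pocket of its own in the heating block, any pocket, so that they stand upright and fully down, and put the obstructed sleeve in the white tray. Leave the petri dish, the weighing bottle and the small beaker where they are.

Things in the scene. Friction and masses are not known exactly. Their poses are not given: they have to be found in the camera images.
- sleeve_a_center (a point): centre (half-way up, on the axis) of one of three outwardly identical loose aluminium sleeves: upright tube, diameter 30, height 45, bore 18.8 mm open at both ends, z along the bore, 35 to 60 g. An obstructed one is narrowed to 9 mm inside, from 17 to 28 mm of its height. Two of the three are clear and one is obstructed; which is not told and does not follow from where they stand
- sleeve_b_center (a point): centre (half-way up, on the axis) of one of three outwardly identical loose aluminium sleeves: upright tube, diameter 30, height 45, bore 18.8 mm open at both ends, z along the bore, 35 to 60 g. An obstructed one is narrowed to 9 mm inside, from 17 to 28 mm of its height. Two of the three are clear and one is obstructed; which is not told and does not follow from where they stand
- sleeve_c_center (a point): centre (half-way up, on the axis) of one of three outwardly identical loose aluminium sleeves: upright tube, diameter 30, height 45, bore 18.8 mm open at both ends, z along the bore, 35 to 60 g. An obstructed one is narrowed to 9 mm inside, from 17 to 28 mm of its height. Two of the three are clear and one is obstructed; which is not told and does not follow from where they stand
- gauge_tip (a point): centre of the flat top of the fixed upright steel gauge pin, 52 mm above the worktop: pin diameter 14.4 mm, its last 5 mm tapering to 10 mm, 40 mm above a round foot (diameter 52, thickness 12 mm). A clear sleeve comes to stand on the foot (40 mm of pin inside it); an obstructed one stops with about 17 mm of pin inside it
- block: fixed aluminium heating block, 56 mm (its x) by 180 mm (its y) by 40 mm high, with three pockets in a row along its y, 60 mm apart; origin at the centre of its underside
- block_hole0 (a point): centre of the mouth of the -y end pocket of the heating block, level with its top: pocket diameter 34 mm, 25 mm deep, with a fixed steel heating spigot (diameter 12 mm, as high as the mouth) at its centre that enters the bore, so an obstructed sleeve cannot go down; a seated clear one stands 20 mm proud with its centre 2.5 mm below the mouth
- block_hole1 (a point): centre of the mouth of the middle pocket of the heating block, level with its top: pocket diameter 34 mm, 25 mm deep, with a fixed steel heating spigot (diameter 12 mm, as high as the mouth) at its centre that enters the bore, so an obstructed sleeve cannot go down; a seated clear one stands 20 mm proud with its centre 2.5 mm below the mouth
- block_hole2 (a point): centre of the mouth of the +y end pocket of the heating block, level with its top: pocket diameter 34 mm, 25 mm deep, with a fixed steel heating spigot (diameter 12 mm, as high as the mouth) at its centre that enters the bore, so an obstructed sleeve cannot go down; a seated clear one stands 20 mm proud with its centre 2.5 mm below the mouth
- tray: fixed open white plastic tray, 100 mm (its x) by 120 mm (its y), walls 22 mm high and 3 mm thick, floor 3 mm; origin at the centre of its underside
- petri_center (a point): centre of a covered glass petri dish, diameter 70 mm, 16 mm high, a bystander
- weigh_center (a point): point 25 mm up on the axis of a lidded glass weighing bottle, diameter 39 mm, 65 mm high, a bystander
- beaker_center (a point): point 30 mm up in a small glass beaker, about 55 mm wide, 60 mm high, a bystander
- gauge: the fixed steel gauge (foot and pin); origin at the centre of the underside of its foot
Not all that is in view belongs to the job. What is shaped like the part that bears sleeve_b_center but blue is not meant. Of the things shaped like the block, the aluminium one is meant.

How it is judged:
On the way:
1. a sleeve has been lowered over the gauge pin, with at least 8 mm of the pin inside it (((horizontal distance between sleeve_a_center and gauge_tip below 0.006 m and z of sleeve_a_center in the frame of gauge_tip below 0.0145 m) or (horizontal distance between sleeve_b_center and gauge_tip below 0.006 m and z of sleeve_b_center in the frame of gauge_tip below 0.0145 m) or (horizontal distance between sleeve_c_center and gauge_tip below 0.006 m and z of sleeve_c_center in the frame of gauge_tip below 0.0145 m))), for 0.1 s.
At the end, for the whole second after the job is handed in: Two sleeves (only the clear ones can) stand each in a pocket of its own in the heating block, within 5 mm of the pocket's axis, within 3.5 mm of fully down and within 0.15 rad of upright; the third, obstructed sleeve lies or stands inside the tray's walls with its centre below 35 mm; all stay so (((((horizontal distance between sleeve_a_center and block_hole0 below 0.005 m or horizontal distance between sleeve_a_center and block_hole1 below 0.005 m or horizontal distance between sleeve_a_center and block_hole2 below 0.005 m) and z of sleeve_a_center in the frame of block below 0.041 m and angle between sleeve_a_center's own z axis and vertical below 0.15 rad) and ((horizontal distance between sleeve_b_center and block_hole0 below 0.005 m or horizontal distance between sleeve_b_center and block_hole1 below 0.005 m or horizontal distance between sleeve_b_center and block_hole2 below 0.005 m) and z of sleeve_b_center in the frame of block below 0.041 m and angle between sleeve_b_center's own z axis and vertical below 0.15 rad) and (x of sleeve_c_center in the frame of tray between -0.047 and 0.047 m and y of sleeve_c_center in the frame of tray between -0.057 and 0.057 m and height (world z) of sleeve_c_center below 0.035 m)) or (((horizontal distance between sleeve_a_center and block_hole0 below 0.005 m or horizontal distance between sleeve_a_center and block_hole1 below 0.005 m or horizontal distance between sleeve_a_center and block_hole2 below 0.005 m) and z of sleeve_a_center in the frame of block below 0.041 m and angle between sleeve_a_center's own z axis and vertical below 0.15 rad) and ((horizontal distance between sleeve_c_center and block_hole0 below 0.005 m or horizontal distance between sleeve_c_center and block_hole1 below 0.005 m or horizontal distance between sleeve_c_center and block_hole2 below 0.005 m) and z of sleeve_c_center in the frame of block below 0.041 m and angle between sleeve_c_center's own z axis and vertical below 0.15 rad) and (x of sleeve_b_center in the frame of tray between -0.047 and 0.047 m and y of sleeve_b_center in the frame of tray between -0.057 and 0.057 m and height (world z) of sleeve_b_center below 0.035 m)) or (((horizontal distance between sleeve_b_center and block_hole0 below 0.005 m or horizontal distance between sleeve_b_center and block_hole1 below 0.005 m or horizontal distance between sleeve_b_center and block_hole2 below 0.005 m) and z of sleeve_b_center in the frame of block below 0.041 m and angle between sleeve_b_center's own z axis and vertical below 0.15 rad) and ((horizontal distance between sleeve_c_center and block_hole0 below 0.005 m or horizontal distance between sleeve_c_center and block_hole1 below 0.005 m or horizontal distance between sleeve_c_center and block_hole2 below 0.005 m) and z of sleeve_c_center in the frame of block below 0.041 m and angle between sleeve_c_center's own z axis and vertical below 0.15 rad) and (x of sleeve_a_center in the frame of tray between -0.047 and 0.047 m and y of sleeve_a_center in the frame of tray between -0.057 and 0.057 m and height (world z) of sleeve_a_center below 0.035 m)))); the robot touches nothing.
It fails at once if the gauge pin is pressed with more than 60 N (contact force between gauge and anything else above 60 N).
It fails at once if the petri dish is moved by more than 25 mm (distance of petri_center from where it was at the start of the episode above 0.025 m).
It fails at once if the weighing bottle is moved by more than 25 mm (distance of weigh_center from where it was at the start of the episode above 0.025 m).
It fails at once if the small beaker is moved by more than 25 mm (distance of beaker_center from where it was at the start of the episode above 0.025 m).
It also fails if it takes over 69 s, if anything falls off the work surface, if the arm or the gripper's body presses on something with over 40 N, if the wrist force passes 120 N, or if a joint passes its speed limit or range.

### The arm

A 6-joint arm with a two-finger parallel gripper is mounted at the origin on a cart in front of the work surface, level with it; the furniture and walls round the work are solid. World frame = base frame: x ahead of the robot, y to its left, z up, the work surface at z = 0. Lengths are in m, angles in rad, forces in N, time in s.
With the tool pointing down it reaches from about 0.2 to 0.875 m from the base axis. Payload 3.4 kg.
Tool frame: the origin (TCP) lies on the front face of the gripper's body, between the roots of the fingers; the fingertips stand 97 mm ahead of it and the grasp point (between the pads) lies grip_point_offset ahead of it (grip_point_offset is the distance from the TCP to the grasp point, in m); z points along the fingers, y is the line along which they close (so a half turn about z gives the same grasp; the last joint's range is limited). The gripper opens to 94 mm and grips with 3 to 60 N. Pads are 16 mm wide; open, the fingers measure 119 mm over their backs; the gripper's body (75 mm by 177 mm) begins 78 mm behind the grasp point.
Start: joints at [1.196, 0.276, 1.505, -0, 1.361, -0.121], TCP at [0.144, 0.557, 0.303] pointing down, gripper open.
Joint ranges: [-2.89, 2.89], [-0.75, 2.08], [0.22, 2.7], [-1.18, 4.32], [0.11, 2.71], [-2.7, 2.7]. Speed limits (rad/s): [2.57, 2.57, 3.14, 3.14, 3.14, 3.14].

### API

Orientations are given as a rotation vector (axis times angle).
In Python, from rig import * gives the robot as it stands.
- The arm moves only by the tool send_rows, never from a script. Its argument "plan" is a list of rows, each a list of 5 numbers: the opening, from 0 (shut) to 1 (fully open), then the shift along the tool's x, y, z in mm, then the turn about the tool's z in rad. A call has 1 to 12 rows; each row is the pose to reach, as a shift and turn from the pose commanded when the call began, along the tool's axes at that moment; what a row does not reach only later rows make up. A row lasts 1/8 s, in which the tool goes at most 62.5 mm and 10.7 degrees, less where a joint would pass 70% of its speed; a pose out of reach is approached as far as the arm can. A call with a gripper value outside its range is refused whole. The fingers move at their own pace and stop on an object; "force" is the grip in N (left out, the last holds). Time passes only in rows, so rows that repeat a pose let the fingers close. It gives the time, the measured TCP pose, the force, the opening and the grip force at its end, in the units of the state.
- read_state(): the state, without advancing time (a new reading comes with each control period).
- grab_frame(name): name is "side" or "top" or "wrist"; returns a dict with "img" (480x640x3 uint8, red, green, blue), "camera_matrix" (3x3 intrinsics, pixels), "R" (3x3) and "t" (3): a world point X has camera coordinates R X + t. Camera axes: x right, y down, z forward; pixel columns grow to the right and rows downward; lengths in m; the calibration is good to about 2 mm. The wrist camera is an equidistant fisheye: a pixel r from the principal point sees the ray r / f radians off the axis. A picture is of the moment at which its call begins. There is no depth.
- sign_off(): hands the job in; it is judged then, once.
The state is a dict: "t": time; "joint_positions": joint angles; "joint_vel": joint speeds; "effort": joint torques, N m; "tcp_pos": TCP position; "tool_rot": TCP orientation; "force": force on the tool from outside, world axes, zero at the start; "torque": the same for the moment, N m; "opening": finger opening in m; "finger_force": force on a finger pad.
Only numpy, scipy, OpenCV 4.12 (cv2) and the standard library are available. Lean on these libraries where they do the work, as an engineer would, in place of code of your own. Each camera call takes 0.05 s, during which the arm holds its last target. There are 200 camera calls.

## Working session

There is one attempt and no reset: what is moved stays moved. The work goes in short steps, Python scripts to look and compute and a tool call to move; the robot and the scene stay as the last step left them, time stands still between calls to the robot, and variables do not carry over. Pictures are saved under pics/ and viewed, at most 10 in all, crops included, and the job is handed in when it is done.

Besides the shell and the picture viewer there is one more tool, called after "Call:" as name(argument=value, ...), one argument or row to a line, values as JSON. send_rows: Moves the arm, as the interface text tells. Its arguments: {"type":"object","properties":{"plan":{"type":"array","items":{"type":"array","items":{"type":"number"}}},"force":{"type":"number"}},"required":["plan"]}

```bash
ls; mkdir -p pics; python3 - <<'E'
from rig import *
import cv2,pickle
s=read_state();print(s)
import rig
print([n for n in dir(rig) if not n.startswith('_')])
fs={}
for n in ("top","side","wrist"):
    f=grab_frame(n);fs[n]=f
    cv2.imwrite(f"pics/{n}0.png",f["img"][:,:,::-1])
    print(n,f["camera_matrix"].tolist(),f["R"].tolist(),f["t"].tolist())
pickle.dump(fs,open("f0.pkl","wb"))
E
```

```text
pics
{'t': 0.0, 'joint_positions': array([ 1.19599061e+00,  2.76573055e-01,  1.50609404e+00, -2.28724511e-05,
        1.36071639e+00, -1.21002685e-01]), 'joint_vel': array([-0.00021478, -0.00076961,  0.00081101, -0.00056715,  0.00170155,
        0.00106225]), 'effort': array([-1.64749712e-03, -4.04589343e+01, -2.37232965e+01,  6.99230377e-02,
        3.48340441e-02, -1.17712943e-04]), 'tcp_pos': array([0.14424401, 0.55620992, 0.30183269]), 'tool_rot': array([-3.97543209e-01, -3.11591588e+00,  2.73528615e-03]), 'force': array([-0.18013681, -0.31208664,  0.07227362]), 'torque': array([-0.04803815, -0.02079095,  0.04774385]), 'finger_force': 0.0, 'opening': 0.09422661265924397}
['Unreachable', 'grab_frame', 'grip_point_offset', 'read_state', 'sign_off']
top [[601.8627385231248, 0.0, 320.71492983057385], [0.0, 601.8627385231248, 229.87955111207148], [0.0, 0.0, 1.0]] [[0.024447649741031263, -0.9996617554449906, -0.008870576237177782], [-0.9862341906255059, -0.02266583000393676, -0.1637937159706868], [0.1635372546650861, 0.012752836973488163, -0.9864547285535887]] [-0.0391568367830551, 0.5568165523065315, 1.5555467154947082]
side [[593.8361939974016, 0.0, 330.239407388719], [0.0, 593.8361939974016, 240.90106891921596], [0.0, 0.0, 1.0]] [[-0.9949529289306641, -0.0983761634204552, 0.019768654050410818], [-0.07409963576226361, 0.5874951105427089, -0.80582798354755], [0.06766027780162298, -0.8032257625095716, -0.5918196188440571]] [0.5346294369001576, 0.09847919023133274, 1.579996761746889]
wrist [[371.64829954431775, 0.0, 322.7070445547086], [0.0, 371.64829954431775, 236.04425765620033], [0.0, 0.0, 1.0]] [[0.25161625496133533, 0.9678256052803097, -0.0016905629349464517], [0.9346587655799858, -0.24253939017114204, 0.25997622225871037], [0.25120161656273654, -0.06699434288964468, -0.9656135385634647]] [-0.5741130420514329, -0.026386569084754192, 0.39068917644092765]
```

View pics/top0.png

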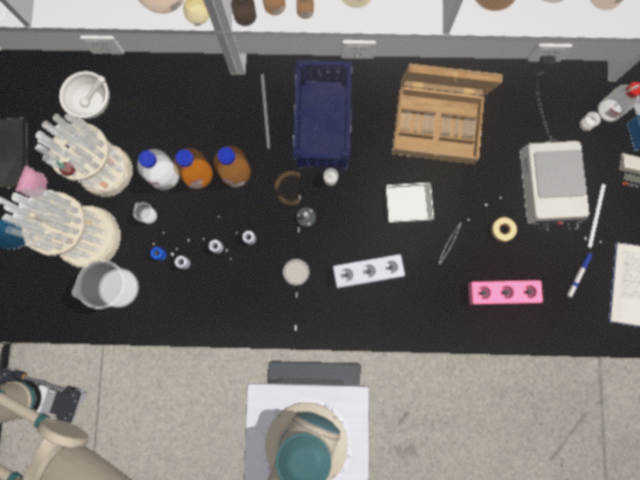

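View pics/side0.png

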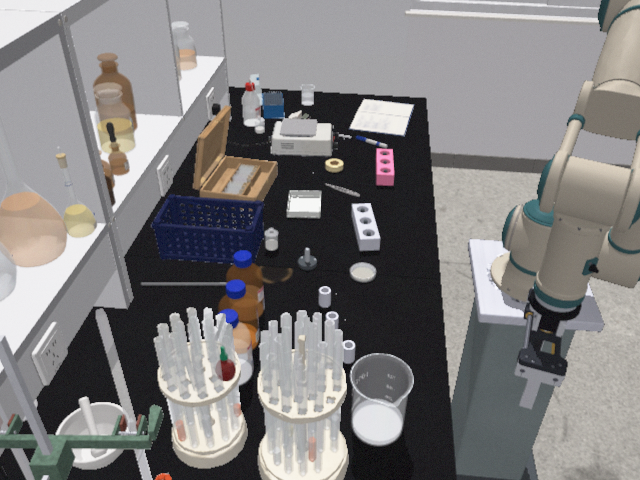

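Candidates in the top view are:
- **Sleeves:** white/grey tubes at (182,262), (215,246) and (249,237). The blue one at (158,254) is the decoy.
- **Block:** the aluminium one at (369,270). The pink one at (506,292) is the decoy.
- **Gauge and tray:** gauge at (306,216), white tray at (409,202).
- **Bystanders:** petri dish (296,272), weighing bottle (331,176), beaker (145,212).

I choose the grey sleeves and the aluminium block, and will check them in a close crop.

```bash
cat > h.py <<'E'
import numpy as np,cv2,pickle
def cast(f,u,v,z):
    K,R,t=f["camera_matrix"],np.array(f["R"]),np.array(f["t"])
    d=R.T@np.linalg.solve(np.array(K),[u,v,1.]); c=-R.T@t
    return c+d*(z-c[2])/d[2]
def proj(f,X):
    p=np.array(f["camera_matrix"])@(np.array(f["R"])@np.array(X)+np.array(f["t"]));return p[:2]/p[2]
def cast_fe(f,u,v,z):
    K=np.array(f["camera_matrix"]);R,t=np.array(f["R"]),np.array(f["t"])
    x=(u-K[0,2])/K[0,0];y=(v-K[1,2])/K[1,1];r=np.hypot(x,y);s=np.sin(r)/max(r,1e-9)
    d=R.T@np.array([x*s,y*s,np.cos(r)]);c=-R.T@t
    return c+d*(z-c[2])/d[2]
def proj_fe(f,X):
    K=np.array(f["camera_matrix"]);p=np.array(f["R"])@np.array(X)+np.array(f["t"])
    h=np.hypot(p[0],p[1]);th=np.arctan2(h,p[2]);return K[:2,2]+K[0,0]*th*p[:2]/h
E
python3 - <<'E'
from h import *
fs=pickle.load(open("f0.pkl","rb"));f=fs["top"];g=fs["side"]
im=f["img"];c=im[180:300,130:450,::-1]
cv2.imwrite("pics/crop1.png",cv2.resize(c,(800,300),interpolation=cv2.INTER_CUBIC))
c=g["img"][170:370,250:450,::-1]
cv2.imwrite("pics/crop2.png",cv2.resize(c,(600,600),interpolation=cv2.INTER_CUBIC))
for n,u,v,z in [("s",182,262,.045),("s",215,246,.045),("s",249,237,.045),("gauge",306,214,.052),("block",369,270,.04),("tray",409,202,.0),("petri",296,272,.016),("weigh",331,176,.065),("beak",145,212,.05),("blue",158,254,.045)]:
    X=cast(f,u,v,z);print(n,X.round(3),proj(g,X).round(0))
E
```

```text
s [0.463 0.339 0.045] [349. 344.]
s [0.508 0.254 0.045] [332. 315.]
s [0.534 0.164 0.045] [325. 289.]
gauge [0.598 0.014 0.052] [307. 249.]
block [ 0.454 -0.156  0.04 ] [365. 220.]
tray [ 0.649 -0.267  0.   ] [303. 207.]
petri [0.447 0.038 0.016] [363. 269.]
weigh [ 0.701 -0.05   0.065] [273. 228.]
beak [0.595 0.445 0.05 ] [282. 374.]
blue [0.483 0.404 0.045] [337. 365.]
```

View pics/crop1.png

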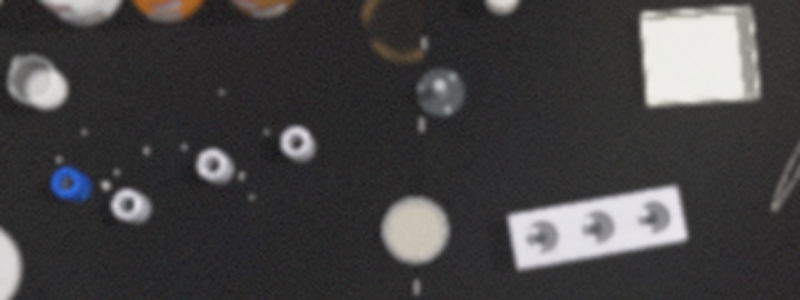

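View pics/crop2.png

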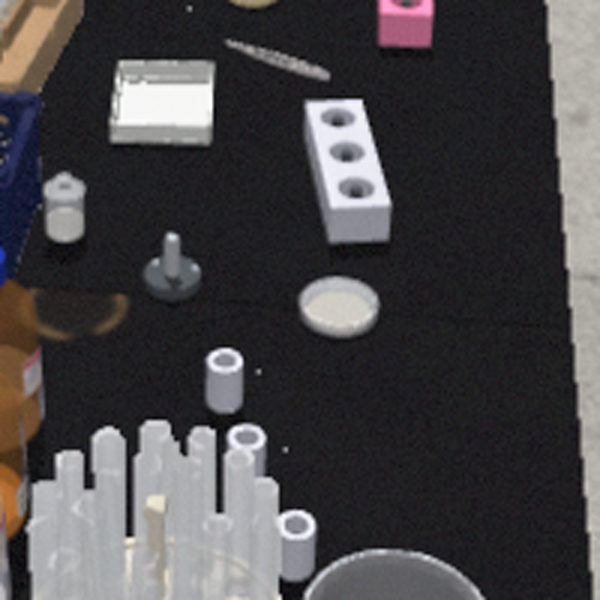

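The crops confirm the choice. Crop 1 shows three grey-white sleeves with mouths at full-frame pixels (181,262), (215,246) and (248,237), with the blue decoy apart from them. The pin tip is at about (305,214), and the pocketed aluminium block and the tray are as listed. Next I move above the sleeve nearest the gauge, turning the tool so the fingers close along world x.

Call:
send_rows(
  plan=[
    [1,-476,-282,0,1.317],
    [1,-476,-282,0,1.317],
    [1,-476,-282,0,1.317],
    [1,-476,-282,0,1.317],
    [1,-476,-282,0,1.317],
    [1,-476,-282,0,1.317],
    [1,-476,-282,0,1.317],
    [1,-476,-282,0,1.317],
    [1,-476,-282,60,1.317],
    [1,-476,-282,60,1.317],
    [1,-476,-282,60,1.317],
    [1,-476,-282,60,1.317],
  ],
  force=25,
)

```text
t: 1.65
tcp_pos: [0.534, 0.1653, 0.2438]
tool_rot: [2.22, 2.223, 0.002]
force: [0.7, 0.3, -0.4]
opening: 0.0942
finger_force: 0.0
```

```bash
python3 - <<'E'
from rig import *
from h import *
print(grip_point_offset)
s=read_state();print(s["t"],s["tcp_pos"],s["tool_rot"],s["joint_positions"].round(2))
f=grab_frame("wrist");cv2.imwrite("pics/w1.png",f["img"][:,:,::-1]);pickle.dump(f,open("w1.pkl","wb"))
print("cam",-np.array(f["R"]).T@f["t"])
for X in [(.534,.164,.045),(.508,.254,.045),(.598,.014,.052)]: print(proj_fe(f,X).round(0))
E
```

```text
0.0784
1.65 [0.53397332 0.16534267 0.24382297] [2.21998876 2.22266601 0.00249124] [0.18 0.29 1.64 0.   1.21 0.17]
cam [0.53360561 0.24088379 0.3251154 ]
[323. 238.]
[288. 121.]
[391. 394.]
```

View pics/w1.png

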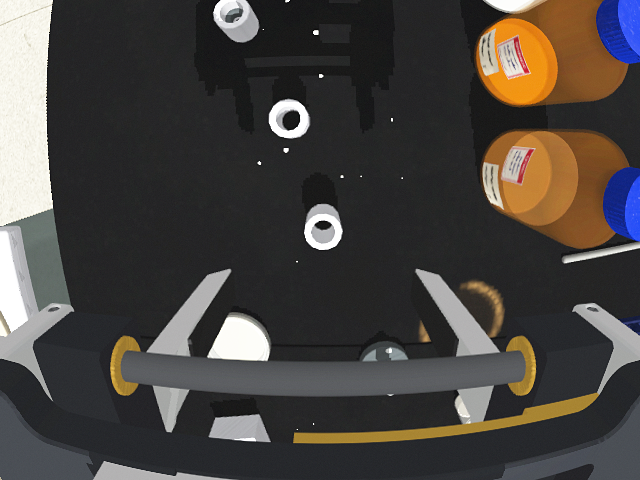

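The wrist view shows sleeve mouths at (323,231), (289,119) and (235,17), with the fingertips at (230,270) and (417,270). Nothing stands between the fingers and the nearest sleeve. I'll measure the ring faces.

```bash
cat >> h.py <<'E'
def ring(f,u,v,z,fe=True,w=26,thr=225):
    """centre of the bright top ring near (u,v), cast to height z"""
    im=f["img"].min(2);u,v=int(u),int(v);y0=max(v-w,0);x0=max(u-w,0)
    m=(im[y0:v+w,x0:u+w]>thr).astype(np.uint8)
    cs,_=cv2.findContours(m,cv2.RETR_EXTERNAL,cv2.CHAIN_APPROX_NONE)
    c=max(cs,key=cv2.contourArea)
    (a,b),ax,an=cv2.fitEllipse(c)
    return (a+x0,b+y0),ax,(cast_fe if fe else cast)(f,a+x0,b+y0,z)
E
python3 - <<'E'
from h import *
f=pickle.load(open("w1.pkl","rb"));im=f["img"].min(2)
print(im[205:260:3,323],im[231,295:352:3])
for t in (215,235,245):
  for u,v in ((323,231),(289,119)): print(t,ring(f,u,v,.045,thr=t))
tip=np.array([.534,.1653,.2438-.097]);print(proj_fe(f,tip+[.047,0,0]),proj_fe(f,tip-[.047,0,0]))
fs=pickle.load(open("f0.pkl","rb"))
for u,v in ((248,237),(215,246),(181,262)): print(ring(fs["top"],u,v,.045,False,14,170))
E
```

```text
[183 179 176 255 255 168  25  23  71 180 178 178 176 255 255  16  36  34
  37] [ 38  37  37 187 255 255 173 178 179 184 181 178 177 159 255 255  23  36
  38]
215 ((322.6675662994385, 231.309175491333), (35.304840087890625, 36.70417785644531), array([0.53394326, 0.16948068, 0.045     ]))
215 ((288.3694324493408, 118.74459838867188), (37.204383850097656, 39.29965591430664), array([0.50835841, 0.25605413, 0.045     ]))
235 ((322.6852607727051, 231.3897247314453), (35.06061935424805, 36.4503173828125), array([0.53395706, 0.16941603, 0.045     ]))
235 ((288.17621421813965, 118.96643447875977), (36.238975524902344, 38.620697021484375), array([0.50821312, 0.25588871, 0.045     ]))
245 ((322.6421432495117, 231.44032287597656), (34.92613983154297, 36.30094528198242), array([0.53392355, 0.16937539, 0.045     ]))
245 ((287.9983768463135, 118.8381576538086), (36.156654357910156, 38.05944061279297), array([0.50808042, 0.25598843, 0.045     ]))
[411.69261558 286.58165991] [234.17423483 286.55995972]
((248.13604736328125, 236.19814682006836), (9.830005645751953, 10.319470405578613), array([0.53624217, 0.16667276, 0.045     ]))
((214.870023727417, 245.2650260925293), (9.998621940612793, 10.463607788085938), array([0.50986365, 0.25398344, 0.045     ]))
((180.775390625, 261.2857418060303), (9.75635051727295, 11.010149002075195), array([0.46504543, 0.34198597, 0.045     ]))
```

Call:
send_rows(
  plan=[
    [1,4,0,45,0],
    [1,4,0,90,0],
    [1,4,0,129,0],
    [1,4,0,129,0],
    [0.2,4,0,129,0],
    [0.2,4,0,129,0],
    [0.2,4,0,129,0],
    [0.2,4,0,129,0],
    [0.2,4,0,129,0],
    [0.2,4,0,129,0],
  ],
  force=25,
)

```text
t: 2.95
tcp_pos: [0.5343, 0.1681, 0.1137]
tool_rot: [-2.221, -2.221, 0.0]
force: [-0.4, 0.5, -0.4]
opening: 0.0377
finger_force: 0.0
```

Call:
send_rows(
  plan=[
    [0.2,0,0,0,0],
    [0.2,0,0,0,0],
    [0.2,0,0,0,0],
    [0.2,0,0,-40,0],
    [0.2,0,0,-100,0],
    [0.2,-60,20,-100,0],
    [0.2,-110,40,-100,0],
    [0.2,-160,60,-100,0],
    [0.2,-200,64,-100,0],
    [0.2,-214,64,-100,0],
    [0.2,-214,64,-100,0],
    [0.2,-214,64,-100,0],
  ],
  force=25,
)

```text
t: 4.45
tcp_pos: [0.5979, -0.0444, 0.2136]
tool_rot: [-2.22, -2.222, -0.001]
force: [-0.4, -0.3, -0.4]
opening: 0.0283
finger_force: 25.0
```

```bash
python3 - <<'E'
from rig import *
from h import *
s=read_state();print(s["t"],s["tcp_pos"],s["opening"],s["joint_vel"].round(3))
f=grab_frame("wrist");cv2.imwrite("pics/w2.png",f["img"][:,:,::-1]);pickle.dump((s,f),open("w2.pkl","wb"))
for X in [s["tcp_pos"]-[0,0,.073],(.598,.014,.052)]: print(proj_fe(f,X).round(0))
E
```

```text
4.45 [ 0.59792207 -0.04440022  0.21364213] 0.028294938803906017 [ 0.007 -0.002 -0.003 -0.005 -0.001 -0.004]
[323. 308.]
[323. 165.]
```

View pics/w2.png

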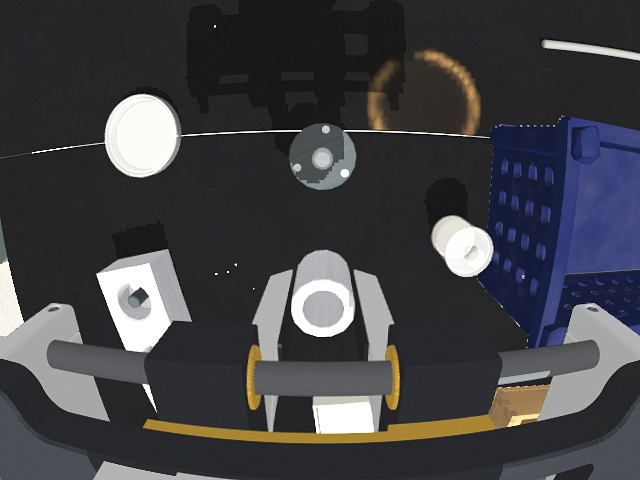

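The held sleeve's top ring is at (323,306), the pin's flat top at (322,158), and the foot is round it at (322,156). The weighing bottle at (462,245) and the petri dish at (143,135) are clear. I'll measure the sleeve-to-pin offset in this one camera.

```bash
python3 - <<'E'
from h import *
s,f=pickle.load(open("w2.pkl","rb"));z=s["tcp_pos"][2]
print("ring",ring(f,323,306,z-.0687,w=34,thr=235))
im=f["img"].mean(2)
print(im[140:176:2,322].astype(int),im[158,304:342:2].astype(int))
g=f["img"][120:195,285:360,::-1];cv2.imwrite("pics/g.png",cv2.resize(g,(600,600),interpolation=cv2.INTER_CUBIC))
# foot: bottom contour of non-dark region
m=(im[115:200,280:365]>70).astype(np.uint8);m=cv2.morphologyEx(m,cv2.MORPH_OPEN,np.ones((3,3)))
cs,_=cv2.findContours(m,0,1);c=max(cs,key=cv2.contourArea);e=cv2.fitEllipse(cv2.convexHull(c));print(e)
print("foot",cast_fe(f,e[0][0]+280,e[0][1]+115,.012))
print("pin",cast_fe(f,322,158,.052))
E
```

```text
ring ((321.8898620605469, 307.9861831665039), (56.542545318603516, 60.64433288574219), array([ 0.5973151 , -0.04239978,  0.14494213]))
[ 83  76  77  81 162 162 194 201 197 199 202 203 200 203 151  84  79  78] [ 78  78  77  76 146 170 202 199 198 199 198 198 198 155 145  76  77  76
  75]
((42.33931350708008, 41.24491882324219), (66.40071868896484, 66.9812240600586), 50.847049713134766)
foot [0.59731066 0.01766788 0.012     ]
pin [0.59714862 0.01842118 0.052     ]
```

View pics/g.png

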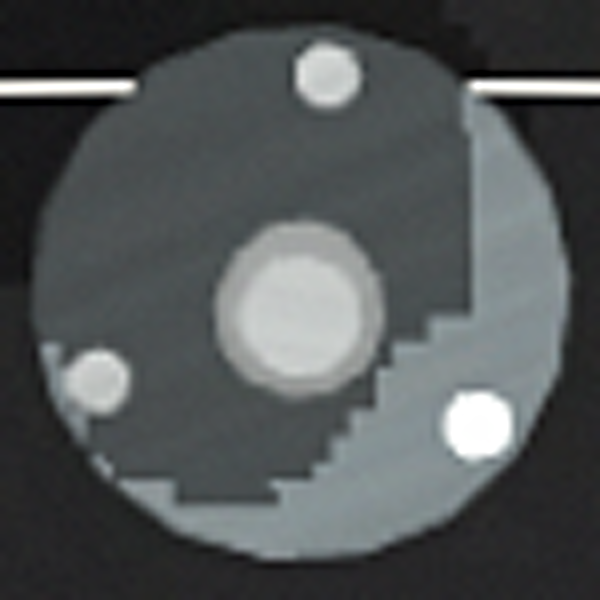

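Call:
send_rows(
  plan=[
    [0.2,40,0,0,0],
    [0.2,60,0,0,0],
    [0.2,60,0,0,0],
    [0.2,60,0,20,0],
    [0.2,60,0,40,0],
    [0.2,60,0,48,0],
    [0.2,60,0,54,0],
    [0.2,60,0,58,0],
    [0.2,60,0,60,0],
    [0.2,60,0,60,0],
  ],
  force=25,
)

```text
t: 5.75
tcp_pos: [0.5983, 0.0147, 0.1538]
tool_rot: [-2.221, -2.221, -0.002]
force: [0.2, 4.7, 1.3]
opening: 0.0286
finger_force: 25.0
```

Call:
send_rows(
  plan=[
    [0.2,0,0,0,0],
    [0.2,0,0,2,0],
    [0.2,0,0,4,0],
    [0.2,0,0,6,0],
    [0.2,0,0,8,0],
    [0.2,0,0,10,0],
    [0.2,0,0,12,0],
    [0.2,0,0,13,0],
    [0.2,0,0,13,0],
  ],
  force=6,
)

```text
t: 6.88
tcp_pos: [0.5983, 0.0143, 0.1405]
tool_rot: [-2.221, -2.221, -0.0]
force: [-0.6, 2.6, 2.0]
opening: 0.0288
finger_force: 6.0
```

```bash
python3 - <<'E'
from rig import *
from h import *
s=read_state();print(s["t"],s["tcp_pos"],s["force"],s["torque"])
f=grab_frame("wrist");z=s["tcp_pos"][2]
pickle.dump((s,f),open("w3.pkl","wb"))
for d in (.0687,.0607): print(ring(f,*proj_fe(f,s["tcp_pos"]+[0,.001,-d]),z-d,w=36,thr=235))
g=f["img"][220:400,200:440,::-1];cv2.imwrite("pics/w3.png",cv2.resize(g,(640,480)))
E
```

```text
6.875 [0.59830824 0.01427234 0.14048833] [-0.57629     2.55009436  1.9795969 ] [ 0.5727086   0.19208277 -0.05060305]
((322.69405364990234, 302.1630401611328), (66.0811767578125, 67.9036865234375), array([0.59806913, 0.01911038, 0.07178833]))
((322.67893981933594, 306.48716163635254), (57.771846771240234, 66.92261505126953), array([0.5980657 , 0.02085493, 0.07978833]))
```

View pics/w3.png

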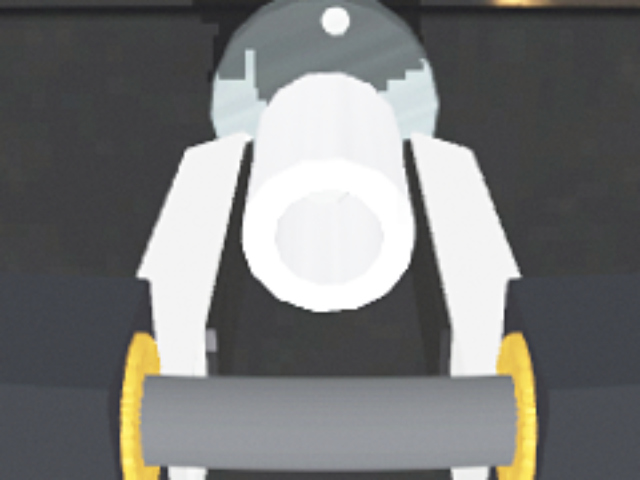

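The ring has grown from about 58 to 64 px wide, so the sleeve seems to have slid up in the fingers by several mm, as at a stop. I'll shift 2 mm to centre, let go gently, and see from the side how high it rests.

Call:
send_rows(
  plan=[
    [0.2,2,0,0,0],
    [0.2,2,0,0,0],
    [0.45,2,0,0,0],
    [0.45,2,0,0,0],
    [0.45,2,0,0,0],
    [0.45,2,0,0,0],
  ],
)

```text
t: 7.68
tcp_pos: [0.5984, 0.0161, 0.1407]
tool_rot: [2.221, 2.221, 0.0]
force: [0.0, 0.3, 0.9]
opening: 0.0424
finger_force: 0.0
```

```bash
python3 - <<'E'
from rig import *
from h import *
s=read_state();print(s["t"],s["tcp_pos"],s["force"],s["opening"])
f=grab_frame("wrist");g=grab_frame("side");z=s["tcp_pos"][2]
pickle.dump((s,f,g),open("w4.pkl","wb"))
a=cv2.resize(f["img"][220:400,200:440,::-1],(480,360))
p=proj(g,(.598,.018,.06)).astype(int);print(p)
b=cv2.resize(g["img"][p[1]-45:p[1]+45,p[0]-40:p[0]+40,::-1],(320,360),interpolation=cv2.INTER_CUBIC)
cv2.imwrite("pics/w4.png",np.hstack([a,b]))
for zz in (.012,.035,.057,.080):print(zz,proj_fe(f,(.598,.018,zz)),(proj(g,(.598,.018,zz))-p+[40,45])*4+[480,0])
E
```

```text
7.675 [0.59835395 0.01607688 0.14070494] [0.00880091 0.28157658 0.93408714] 0.042442239549149274
[307 247]
0.012 [322.44029716 263.6833993 ] [641.01898019 237.42087629]
0.035 [322.41382974 277.78278054] [640.91083835 210.3525289 ]
0.057 [322.38291105 294.39466887] [640.80564621 184.02250269]
0.08 [322.34272639 316.2205132 ] [640.69379354 156.02532068]
```

View pics/w4.png

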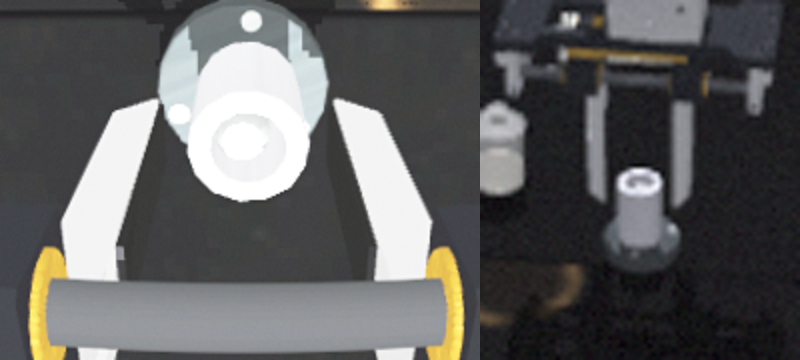

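The side view shows the sleeve top at crop (640,180), where the estimate for standing on the foot is 184, and the pin is visible in the bore. So it dropped to the foot when released and this sleeve (nearest the gauge) is **clear**; the earlier hang-up was only friction. I'll regrasp it higher and measure the block.

Call:
send_rows(
  plan=[
    [0.45,2,0,10,0],
    [0.45,2,0,10,0],
    [0.2,2,0,10,0],
    [0.2,2,0,10,0],
    [0.2,2,0,10,0],
    [0.2,2,0,10,0],
    [0.2,2,0,-20,0],
    [0.2,2,0,-70,0],
    [0.2,2,0,-70,0],
  ],
  force=25,
)

```text
t: 8.9
tcp_pos: [0.6006, 0.018, 0.2148]
tool_rot: [2.217, 2.217, 0.009]
force: [0.3, 0.0, 0.3]
opening: 0.0283
finger_force: 25.0
```

```bash
python3 - <<'E'
from h import *
f=pickle.load(open("f0.pkl","rb"))["top"];im=f["img"]
m=((im.min(2)>150)).astype(np.uint8)
for name,(x0,y0,x1,y1),z in (("block",(325,245,415,295),.04),("tray",(380,178,440,228),.022)):
    mm=np.zeros_like(m);mm[y0:y1,x0:x1]=m[y0:y1,x0:x1]
    mm=cv2.morphologyEx(mm,cv2.MORPH_OPEN,np.ones((3,3)))
    c=max(cv2.findContours(mm,0,1)[0],key=cv2.contourArea)
    P=np.array([cast(f,u,v,z)[:2]*1000 for u,v in cv2.convexHull(c)[:,0]],np.float32)
    r=cv2.minAreaRect(P);print(name,r)
for u,v in ((346.8,274.8),(369.2,271.2),(391.6,266.8)):print(cast(f,u,v,.04).round(4))
E
```

```text
block ((452.8136901855469, -155.01119995117188), (58.065494537353516, 181.90963745117188), 11.348223686218262)
tray ((644.003173828125, -258.7035827636719), (101.69239044189453, 111.07703399658203), 4.947405815124512)
[ 0.4401 -0.0976  0.04  ]
[ 0.451  -0.1565  0.04  ]
[ 0.464  -0.2154  0.04  ]
```

Call:
send_rows(
  plan=[
    [0.2,-40,-37,0,0],
    [0.2,-80,-74,0,0],
    [0.2,-120,-111,0,0],
    [0.2,-160,-147,0,0],
    [0.2,-174,-160,0,0],
    [0.2,-174,-160,0,0],
    [0.2,-174,-160,0,0],
  ],
)

```text
t: 9.78
tcp_pos: [0.4387, -0.1554, 0.2102]
tool_rot: [-2.221, -2.221, -0.001]
force: [-0.5, 0.9, -0.5]
opening: 0.0285
finger_force: 25.0
```

```bash
python3 - <<'E'
from rig import *
from h import *
s=read_state();print(s["t"],s["tcp_pos"],s["opening"])
f=grab_frame("wrist");z=s["tcp_pos"][2]
pickle.dump((s,f),open("w5.pkl","wb"))
print(z,ring(f,*proj_fe(f,s["tcp_pos"]+[0,.002,-.0737]),z-.0737,w=36,thr=235))
p=proj_fe(f,(.441,-.0962,.04));print(p)
x,y=p.astype(int);x0,y0=x-60,max(y-60,0)
crop=f["img"][y0:y0+120,x0:x0+120,::-1];print(x0,y0)
cv2.imwrite("pics/w5.png",cv2.resize(crop,(600,600),interpolation=cv2.INTER_CUBIC))
E
```

```text
9.775 [ 0.43866564 -0.15539762  0.21022017] 0.028497414698218447
0.2102201688685944 ((323.3179588317871, 308.4270324707031), (54.38173294067383, 63.39533233642578), array([ 0.43870765, -0.15609167,  0.13652017]))
[326.50438993 162.63695411]
266 102
```

View pics/w5.png

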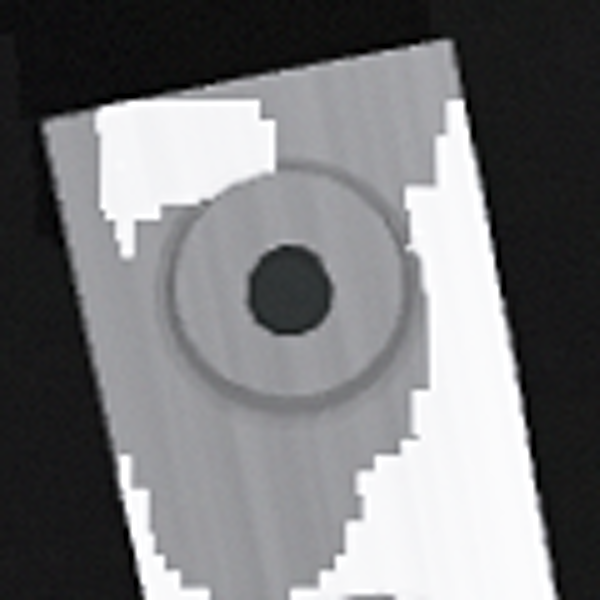

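The crop shows the pocket mouth, with the spigot top as a dark disc at full-frame (324,160). I have now used my 10 views and will go on by numbers only. Next I refine the held sleeve's bore centre and the spigot centre.

```bash
cat >> h.py <<'E'
def bore(f,u,v,z,w=40,thr=235):
    """bore mouth (hole inside the bright ring) near (u,v) cast to z"""
    im=f["img"].min(2);u,v=int(u),int(v);y0,x0=v-w,u-w
    m=(im[y0:v+w,x0:u+w]>thr).astype(np.uint8)
    cs,h=cv2.findContours(m,cv2.RETR_CCOMP,cv2.CHAIN_APPROX_NONE)
    k=[c for c,q in zip(cs,h[0]) if q[3]>=0 and len(c)>20]
    out=[]
    for c in k:
        e=cv2.fitEllipse(c);p=(e[0][0]+x0,e[0][1]+y0);out.append((np.round(p,1),np.round(e[1],1),cast_fe(f,*p,z).round(4)))
    return out
def dark(f,u,v,z,w=14,thr=80):
    """centroid of a dark disc near (u,v)"""
    im=f["img"].max(2);u,v=int(u),int(v)
    m=(im[v-w:v+w,u-w:u+w]<thr).astype(np.uint8)
    n,l,st,ce=cv2.connectedComponentsWithStats(m)
    i=1+np.argmax(st[1:,4]);p=ce[i]+[u-w,v-w];return p.round(1),st[i],cast_fe(f,*p,z).round(4)
E
python3 - <<'E'
from h import *
s,f=pickle.load(open("w2.pkl","rb"));print(s["tcp_pos"],bore(f,323,306,s["tcp_pos"][2]-.0687))
s,f=pickle.load(open("w5.pkl","rb"));print(s["tcp_pos"],bore(f,323,306,s["tcp_pos"][2]-.0737),dark(f,324,160,.04))
im=f["img"].min(2);print(im[270:345:2,323]);print(im[308,285:363:2])
s,f,_=pickle.load(open("w4.pkl","rb"));print(s["tcp_pos"],bore(f,323,293,.057),ring(f,323,293,.057,w=36,thr=245))
E
```

```text
[ 0.59792207 -0.04440022  0.21364213] [(array([322.7, 308.8]), array([38.3, 42.5]), array([ 0.5977, -0.0428,  0.1449]))]
[ 0.43866564 -0.15539762  0.21022017] [(array([322.6, 306.6]), array([38.3, 42.7]), array([ 0.4384, -0.1551,  0.1365]))] (array([323.4, 159.8]), array([  6,   5,  16,  18, 230], dtype=int32), array([ 0.4389, -0.0942,  0.04  ]))
[124 126 125 124 164 250 249 249 250 252 124 124 124 123 121 125 122 120
 123 124 120 121 122 121 122 120 122 127 252 252 252 251 254 254 255 255
 255 218]
[ 36  23  19   6 244 250 251 251 245 127 115 121 121 121 121 125 123 123
 121 124 126 124 123 123 124 122 123 122 117 214 253 253 250 148 111  16
  19  19  69]
[0.59835395 0.01607688 0.14070494] [(array([327.3, 279.4]), array([ 6.3, 20.6]), array([0.6003, 0.0259, 0.057 ]))] ((323.7095832824707, 292.28214263916016), (54.2769660949707, 59.76185607910156), array([0.5986417 , 0.01912139, 0.057     ]))
```

Call:
send_rows(
  plan=[
    [0.2,50,0.5,0,0],
    [0.2,62,0.5,0,0],
    [0.2,62,0.5,0,0],
    [0.2,62,0.5,25,0],
    [0.2,62,0.5,44,0],
    [0.2,62,0.5,49,0],
    [0.2,62,0.5,52,0],
    [0.2,62,0.5,54,0],
    [0.2,62,0.5,56,0],
    [0.2,62,0.5,58,0],
    [0.2,62,0.5,60,0],
    [0.2,62,0.5,60,0],
  ],
  force=12,
)

```text
t: 11.32
tcp_pos: [0.4387, -0.0938, 0.1505]
tool_rot: [-2.221, -2.221, 0.0]
force: [-0.7, 0.4, -1.1]
opening: 0.0287
finger_force: 12.0
```

Call:
send_rows(
  plan=[
    [0.2,0,0,4,0],
    [0.2,0,0,8,0],
    [0.2,0,0,9,0],
    [0.2,0,0,9,0],
    [0.45,0,0,9,0],
    [0.45,0,0,9,0],
    [0.45,0,0,9,0],
    [0.45,0,0,9,0],
    [0.45,0,0,-20,0],
    [0.45,0,0,-60,0],
    [0.45,0,0,-60,0],
    [0.45,0,0,-60,0],
  ],
)

```text
t: 12.82
tcp_pos: [0.4384, -0.0937, 0.2102]
tool_rot: [-2.221, -2.221, 0.0]
force: [0.0, -0.1, -0.7]
opening: 0.0424
finger_force: 0.0
```

```bash
python3 - <<'E'
from rig import *
from h import *
s=read_state();print(s["t"],s["tcp_pos"],s["force"])
f=grab_frame("wrist");pickle.dump((s,f),open("w6.pkl","wb"))
p=proj_fe(f,(.439,-.0942,.06));print(p,bore(f,*p,.06,thr=235),ring(f,*p,.06,w=34,thr=240))
im=f["img"].min(2);x,y=p.astype(int);print(im[y-36:y+36:2,x]);print(im[y,x-40:x+40:2])
E
```

```text
12.825 [ 0.43837871 -0.0936831   0.21019812] [ 0.02235406 -0.06762864 -0.66726546]
[324.17091439 256.37939881] [(array([323.7, 255.8]), array([29.1, 30.4]), array([ 0.4387, -0.0938,  0.06  ]))] ((323.9712448120117, 256.3818168640137), (69.12370300292969, 84.04918670654297), array([ 0.43886917, -0.09420161,  0.06      ]))
[151 153 128 123 125 124 125 133 242 246 248 192  65  48  47  47  49  39
 112 127 125 125 125 122 118 249 251 251 249 249 249 249 250 250 250 250]
[ 15 218 247 246 245 244 244 247 230 231 249 250 250  99 120 121 122 124
 128 126 112 119 128 124 127 122 119 184 252 251 251 195 228 250 251 248
 249 250 250 249]
```

Call:
send_rows(
  plan=[
    [0.7,50,10,-20,0],
    [0.7,110,22,-20,0],
    [0.7,170,34,-20,0],
    [0.7,230,46,-20,0],
    [0.7,290,58,-20,0],
    [0.7,350,70,-20,0],
    [0.7,350,70,-10,0],
    [0.7,350,70,0,0],
    [0.7,350,70,0,0],
    [0.7,350,70,0,0],
  ],
)

```text
t: 14.12
tcp_pos: [0.5088, 0.2548, 0.2106]
tool_rot: [-2.223, -2.219, 0.001]
force: [0.5, -0.1, -0.2]
opening: 0.0657
finger_force: 0.0
```

```bash
python3 - <<'E'
from rig import *
from h import *
s=read_state();print(s["t"],s["tcp_pos"],s["joint_positions"].round(2))
f=grab_frame("wrist");pickle.dump((s,f),open("w7.pkl","wb"))
p=proj_fe(f,(.508,.256,.045));print(p,bore(f,*p,.045,w=30,thr=235),ring(f,*p,.045,w=30,thr=240))
t=grab_frame("top");g=grab_frame("side");pickle.dump((t,g),open("ts1.pkl","wb"))
for F,n in ((t,"top"),(g,"side")):
  for z in (.06,.07): print(n,z,proj(F,(.4389,-.0942,z)).round(1))
  p=proj(F,(.4389,-.0942,.06)).astype(int);print(F["img"].min(2)[p[1]-9:p[1]+10,p[0]-9:p[0]+10])
E
```

```text
14.125 [0.50882739 0.25478613 0.21060666] [ 0.34  0.33  1.66 -0.    1.15  0.34]
[321.94778207 246.95585034] [(array([321.6, 245.3]), array([27.3, 27.4]), array([0.5078, 0.2572, 0.045 ]))] ((321.7321662902832, 245.2440242767334), (38.86298370361328, 40.500938415527344), array([0.50785442, 0.25723893, 0.045     ]))
top 0.06 [345.8 274.5]
top 0.07 [345.9 274.2]
[[142 159 174 181 187 194 195 206 215 220 221 221 223 223 226 225 226 227
  226]
 [195 205 213 219 219 219 220 223 224 223 223 224 223 226 226 227 225 226
  226]
 [220 222 223 225 223 224 223 222 220 218 219 219 220 220 223 224 223 226
  225]
 [223 225 225 222 224 221 218 214 209 210 212 211 210 208 213 217 221 224
  225]
 [222 223 221 218 215 211 206 207 209 209 208 207 204 204 202 209 217 222
  225]
 [222 221 214 199 190 188 198 208 208 200 188 187 195 202 202 201 205 218
  222]
 [219 213 197 174 162 175 197 204 191 165 149 151 169 189 205 201 199 214
  222]
 [214 200 173 154 157 182 202 190 160 132 114 117 132 168 203 208 197 207
  219]
 [208 188 155 147 160 194 206 183 141 103  88  92 111 157 204 214 197 203
  217]
 [204 182 
[... 1688 characters left out ...]
 229 189 174 175 206 230 204 201 230 228 183
   31]
 [237 236 234 217 128 156 208 217 193 187 187 191 199 159 184 232 233 214
   61]
 [237 235 226 182 127 131 131 143 155 160 157 146 138 148 197 233 232 218
  103]
 [238 235 214 149 127 132 135 138 141 143 140 143 142 147 190 229 231 222
  148]
 [238 234 207 133 129 134 138 137 141 139 143 140 137 134 166 225 232 229
  198]
 [239 237 222 143 130 136 137 138 143 142 142 142 140 134 167 230 232 233
  218]
 [239 237 232 197 130 135 137 138 141 142 144 144 137 134 171 233 232 232
  218]
 [238 237 236 222 135 131 133 141 143 141 145 142 141 142 170 233 234 233
  228]
 [238 237 233 196  95  99  93 103 104 108 109 108 109 141 196 234 233 233
  233]]
```

Sleeve 1's bore centre is at (368.5,226.5) in the side view, against 227.3 for seated and 224.4 for 10 mm too high, so it is fully down. Next sleeve.

Call:
send_rows(
  plan=[
    [0.7,2.4,-1,45,0],
    [0.7,2.4,-1,92,0],
    [0.7,2.4,-1,92,0],
    [0.2,2.4,-1,92,0],
    [0.2,2.4,-1,92,0],
    [0.2,2.4,-1,92,0],
    [0.2,2.4,-1,92,0],
    [0.2,2.4,-1,92,0],
    [0.2,2.4,-1,92,0],
    [0.2,2.4,-1,60,0],
    [0.2,2.4,-1,0,0],
    [0.2,2.4,-1,0,0],
  ],
  force=25,
)

```text
t: 15.78
tcp_pos: [0.5103, 0.2595, 0.2151]
tool_rot: [2.218, 2.219, 0.014]
force: [0.4, 0.5, -0.4]
opening: 0.0284
finger_force: 25.0
```

Call:
send_rows(
  plan=[
    [0.2,-50,19,0,0],
    [0.2,-105,40,0,0],
    [0.2,-160,60,0,0],
    [0.2,-215,80,0,0],
    [0.2,-240,90,0,0],
    [0.2,-240,90,0,0],
    [0.2,-240,90,0,0],
    [0.2,-240,90,0,0],
  ],
)

```text
t: 16.77
tcp_pos: [0.5971, 0.02, 0.2103]
tool_rot: [-2.219, -2.222, 0.001]
force: [-0.3, 0.1, -0.1]
opening: 0.0287
finger_force: 25.0
```

```bash
python3 - <<'E'
from rig import *
from h import *
s=read_state();print(s["t"],s["tcp_pos"])
f=grab_frame("wrist");z=s["tcp_pos"][2]-.0737
p=proj_fe(f,s["tcp_pos"]-[0,0,.0737]);print(p,bore(f,*p,z))
E
```

```text
16.775 [0.59708879 0.01996084 0.2102789 ]
[323.33994692 307.05479087] []
```

Call:
send_rows(
  plan=[
    [0.2,-2.3,0.5,0,0],
    [0.2,-2.3,0.5,20,0],
    [0.2,-2.3,0.5,34,0],
    [0.2,-2.3,0.5,40,0],
    [0.2,-2.3,0.5,44,0],
    [0.2,-2.3,0.5,48,0],
    [0.2,-2.3,0.5,51,0],
    [0.2,-2.3,0.5,51,0],
    [0.2,-2.3,0.5,51,0],
  ],
  force=12,
)

```text
t: 17.95
tcp_pos: [0.5982, 0.0167, 0.1595]
tool_rot: [-2.221, -2.221, -0.001]
force: [-0.7, 4.2, -0.7]
opening: 0.0289
finger_force: 12.0
```

Call:
send_rows(
  plan=[
    [0.45,0,0,0,0],
    [0.45,0,0,0,0],
    [0.45,0,0,0,0],
    [0.45,0,0,0,0],
  ],
)

```text
t: 18.45
tcp_pos: [0.5985, 0.016, 0.1597]
tool_rot: [2.221, 2.221, 0.0]
force: [-0.5, 0.5, -0.5]
opening: 0.0424
finger_force: 0.0
```

```bash
python3 - <<'E'
from rig import *
from h import *
s=read_state();print(s["t"],s["tcp_pos"],s["force"])
f=grab_frame("wrist");g=grab_frame("side");pickle.dump((s,f,g),open("w8.pkl","wb"))
im=g["img"].min(2);old=pickle.load(open("w4.pkl","rb"))[2]["img"].min(2)
print(im[222:268,306]);print(old[222:268,306])
for z in (.057,.08):
  p=proj_fe(f,(.5975,.0176,z));print(z,p,proj(g,(.5975,.0176,z)),ring(f,*p,z,w=38,thr=245))
E
```

```text
18.45 [0.59848577 0.0159516  0.15974041] [-0.48962918  0.54028996 -0.5307984 ]
[ 31  27  30  28  26  29  29  34  37  35  33  32  28  28  28  26  31  29
  32  28  26  25 125 167 153 132 200 220 223 183 140 139 139 139 140 143
 139 141 142 142 139 132 103  75  66  54]
[ 75  48  26  27  32  30  32  30  27  35  30  32  27  28  31  30  31  26
  33  27  31  24 223 214 142 172 215 228 199 152 142 140 142 142 143 140
 143 142 144 145 146 118  79  79  66  54]
0.057 [321.16683108 280.19928568] [307.40834239 247.92957668] ((319.56914138793945, 275.2637710571289), (49.68666076660156, 59.2285270690918), array([0.59665921, 0.02042353, 0.057     ]))
0.08 [320.99664866 298.21570681] [307.38219119 240.93090779] ((319.1959991455078, 277.606632232666), (40.55672073364258, 58.952789306640625), array([0.59668682, 0.02815384, 0.08      ]))
```

The sleeve's top edge is at row 244 in the side view, the same as the first one standing on the foot. An obstructed sleeve would be about 7 px higher. So sleeve 2 is **clear** too, and the third, at (0.464,0.341), is the obstructed one. I'll regrasp sleeve 2 and take it to the far end pocket.

Call:
send_rows(
  plan=[
    [0.45,3,-0.5,15,0],
    [0.45,3,-0.5,29,0],
    [0.45,3,-0.5,29,0],
    [0.2,3,-0.5,29,0],
    [0.2,3,-0.5,29,0],
    [0.2,3,-0.5,29,0],
    [0.2,3,-0.5,29,0],
    [0.2,3,-0.5,0,0],
    [0.2,3,-0.5,-50,0],
    [0.2,3,-0.5,-52,0],
    [0.2,3,-0.5,-52,0],
  ],
  force=25,
)

```text
t: 19.92
tcp_pos: [0.5975, 0.0193, 0.2115]
tool_rot: [-2.221, -2.221, 0.0]
force: [-1.7, 0.9, -1.0]
opening: 0.0285
finger_force: 25.0
```

Call:
send_rows(
  plan=[
    [0.2,-50,-23,0,0],
    [0.2,-105,-49,0,0],
    [0.2,-160,-74,0,0],
    [0.2,-215,-100,0,0],
    [0.2,-265,-123,0,0],
    [0.2,-291,-135,0,0],
    [0.2,-291,-135,0,0],
    [0.2,-291,-135,0,0],
    [0.2,-291,-135,0,0],
  ],
)

```text
t: 21.05
tcp_pos: [0.4631, -0.2705, 0.2112]
tool_rot: [-2.219, -2.222, -0.001]
force: [0.2, 0.3, -0.3]
opening: 0.0283
finger_force: 25.0
```

```bash
python3 - <<'E'
from rig import *
from h import *
s=read_state();print(s["t"],s["tcp_pos"])
f=grab_frame("wrist");z=s["tcp_pos"][2]-.0737;pickle.dump((s,f),open("w9.pkl","wb"))
p=proj_fe(f,s["tcp_pos"]-[0,0,.0737]);print(p,bore(f,*p,z),ring(f,*p,z,w=36,thr=235))
p=proj_fe(f,(.4625,-.2118,.04));print(p,dark(f,*p,.04),dark(f,*p,.04,w=18))
E
```

```text
21.05 [ 0.46313231 -0.2704613   0.21115028]
[323.30482786 307.19629471] [(array([322.8, 306. ]), array([38.3, 42.4]), array([ 0.4629, -0.2699,  0.1375]))] ((322.93291091918945, 306.07801818847656), (53.1640739440918, 60.05513000488281), array([ 0.4629601 , -0.26988515,  0.13745028]))
[322.37228589 163.45424521] (array([322.5, 163.4]), array([  7,   6,  16,  18, 230], dtype=int32), array([ 0.4626, -0.2118,  0.04  ])) (array([322.5, 163.4]), array([ 11,  10,  16,  18, 230], dtype=int32), array([ 0.4626, -0.2118,  0.04  ]))
```

Call:
send_rows(
  plan=[
    [0.2,50,-0.3,0,0],
    [0.2,59,-0.3,0,0],
    [0.2,59,-0.3,0,0],
    [0.2,59,-0.3,25,0],
    [0.2,59,-0.3,44,0],
    [0.2,59,-0.3,49,0],
    [0.2,59,-0.3,52,0],
    [0.2,59,-0.3,54,0],
    [0.2,59,-0.3,56,0],
    [0.2,59,-0.3,58,0],
    [0.2,59,-0.3,61,0],
    [0.2,59,-0.3,61,0],
  ],
  force=12,
)

```text
t: 22.6
tcp_pos: [0.4624, -0.2126, 0.1504]
tool_rot: [-2.221, -2.221, 0.0]
force: [-0.0, -0.5, -0.4]
opening: 0.0291
finger_force: 12.0
```

Call:
send_rows(
  plan=[
    [0.2,0,0,4,0],
    [0.2,0,0,8,0],
    [0.2,0,0,9,0],
    [0.2,0,0,9,0],
    [0.45,0,0,9,0],
    [0.45,0,0,9,0],
    [0.45,0,0,9,0],
    [0.45,0,0,9,0],
    [0.45,0,0,-20,0],
    [0.45,0,0,-70,0],
    [0.45,0,0,-70,0],
    [0.45,0,0,-70,0],
  ],
)

```text
t: 24.1
tcp_pos: [0.4621, -0.2125, 0.2202]
tool_rot: [-2.221, -2.221, 0.0]
force: [0.2, -0.3, 0.3]
opening: 0.0423
finger_force: 0.0
```

```bash
python3 - <<'E'
from rig import *
from h import *
s=read_state();print(s["t"],s["tcp_pos"])
f=grab_frame("wrist");p=proj_fe(f,(.4626,-.2118,.06));print(p,bore(f,*p,.06))
E
```

```text
24.1 [ 0.46211823 -0.21251539  0.22024444]
[323.88687243 250.10540833] [(array([323.5, 251.1]), array([28.2, 29.4]), array([ 0.4624, -0.2125,  0.06  ]))]
```

Call:
send_rows(
  plan=[
    [0.7,50,0,-10,0],
    [0.7,105,0,-10,0],
    [0.7,160,0,-10,0],
    [0.7,215,0,-10,0],
    [0.7,270,0,-10,0],
    [0.7,325,0,-10,0],
    [0.7,380,1,-10,0],
    [0.7,435,1,-10,0],
    [0.7,490,1,-10,0],
    [0.7,540,1,0,0],
    [0.7,557,1,10,0],
    [0.7,557,1,10,0],
  ],
)

```text
t: 25.65
tcp_pos: [0.4624, 0.344, 0.2083]
tool_rot: [-2.219, -2.223, 0.008]
force: [0.2, 0.1, 1.1]
opening: 0.0657
finger_force: 0.0
```

Call:
send_rows(
  plan=[
    [0.7,0,0,0,0],
    [0.7,0,0,0,0],
  ],
)

```text
t: 25.9
tcp_pos: [0.4639, 0.3428, 0.2111]
tool_rot: [2.223, 2.219, 0.0]
force: [-0.7, -0.4, 0.5]
opening: 0.0658
finger_force: 0.0
```

```bash
python3 - <<'E'
from rig import *
from h import *
s=read_state();print(s["t"],s["tcp_pos"],s["opening"])
f=grab_frame("wrist");p=proj_fe(f,(.4628,.3445,.045));print(p,bore(f,*p,.045,w=30),ring(f,*p,.045,w=30,thr=240))
E
```

```text
25.9 [0.46385057 0.34279197 0.21106843] 0.06582245246015456
[321.43757943 246.11258433] [(array([321.5, 245.4]), array([27.2, 27.6]), array([0.4629, 0.345 , 0.045 ]))] ((321.5421199798584, 245.12335968017578), (38.2398567199707, 40.39327621459961), array([0.46287488, 0.3452163 , 0.045     ]))
```

Call:
send_rows(
  plan=[
    [0.7,2.4,-1,45,0],
    [0.7,2.4,-1,92,0],
    [0.7,2.4,-1,92,0],
    [0.2,2.4,-1,92,0],
    [0.2,2.4,-1,92,0],
    [0.2,2.4,-1,92,0],
    [0.2,2.4,-1,92,0],
    [0.2,2.4,-1,92,0],
    [0.2,2.4,-1,92,0],
    [0.2,2.4,-1,50,0],
    [0.2,2.4,-1,-10,0],
    [0.2,2.4,-1,-10,0],
  ],
  force=25,
)

```text
t: 27.45
tcp_pos: [0.4647, 0.348, 0.2253]
tool_rot: [2.22, 2.22, 0.015]
force: [0.8, 0.1, -1.3]
opening: 0.0285
finger_force: 25.0
```

Call:
send_rows(
  plan=[
    [0.2,-55,5,0,0],
    [0.2,-110,10,0,0],
    [0.2,-165,20,0,0],
    [0.2,-220,35,0,0],
    [0.2,-275,55,0,0],
    [0.2,-330,75,0,0],
    [0.2,-385,95,0,0],
    [0.2,-440,115,0,0],
    [0.2,-495,140,0,0],
    [0.2,-550,165,0,0],
    [0.2,-609,182,0,0],
    [0.2,-609,182,0,0],
  ],
)

```text
t: 28.95
tcp_pos: [0.6446, -0.2668, 0.2176]
tool_rot: [-2.226, -2.215, 0.003]
force: [-1.9, 0.6, -0.2]
opening: 0.0287
finger_force: 25.0
```

Call:
send_rows(
  plan=[
    [0.2,0,0,0,0],
    [0.2,0,0,0,0],
  ],
)

```text
t: 29.2
tcp_pos: [0.644, -0.2607, 0.22]
tool_rot: [-2.219, -2.221, 0.0]
force: [0.1, -0.3, -0.1]
opening: 0.0285
finger_force: 25.0
```

```bash
python3 - <<'E'
from rig import *
from h import *
s=read_state();print(s["t"],s["tcp_pos"],s["opening"])
f=grab_frame("wrist");pickle.dump((s,f),open("w10.pkl","wb"))
im=f["img"].min(2)
# tray extents seen: +y wall top and the x walls
for c in [(.595,-.204),(.695,-.204),(.595,-.324),(.695,-.324)]: print(c,proj_fe(f,(*c,.022)).round(0))
m=(im>120).astype(np.uint8);u,v=proj_fe(f,(.645,-.23,.003)).astype(int);print(u,v)
print(im[v-60:v+10:3,u]);print(im[v,u-110:u+110:5])
E
```

```text
29.2 [ 0.64398462 -0.2607101   0.22001315] 0.028477757570218143
(0.595, -0.204) [259. 164.]
(0.695, -0.204) [391. 165.]
(0.595, -0.324) [265. 309.]
(0.695, -0.324) [384. 310.]
324 194
[ 14  12  14  14  13  14  15  15  11  74 157 141 152 239 248 247 247 247
 247 247 247 247 248 248]
[ 19  22  18  22  23  22  22  20 255 112 246 246 247 247 247 246 247 247
 247 248 247 247 247 247 247 247 247 247 247 247 248 247 254 141   8  21
  22  20  20  20  21  20  20  22]
```

Call:
send_rows(
  plan=[
    [0.2,0,-4,45,0],
    [0.2,0,-4,80,0],
    [0.2,0,-4,90,0],
    [0.2,0,-4,94,0],
    [0.2,0,-4,94,0],
    [0.45,0,-4,94,0],
    [0.45,0,-4,94,0],
    [0.45,0,-4,94,0],
    [0.45,0,-4,60,0],
    [0.45,0,-4,0,0],
    [0.45,0,-4,-10,0],
    [0.45,0,-4,-10,0],
  ],
)

```text
t: 30.75
tcp_pos: [0.6406, -0.2624, 0.2315]
tool_rot: [2.22, 2.22, 0.001]
force: [0.6, 0.5, 0.4]
opening: 0.0422
finger_force: 0.0
```

```bash
python3 - <<'E'
from rig import *
from h import *
s=read_state();print(s["t"],s["tcp_pos"],s["opening"],s["finger_force"])
f=grab_frame("wrist");t=grab_frame("top");g=grab_frame("side")
p=proj_fe(f,(.640,-.261,.048));print(p,bore(f,*p,.048,w=34,thr=200))
im=f["img"].min(2);x,y=p.astype(int);print(im[y-40:y+44:4,x],im[y,x-40:x+44:4])
f0=pickle.load(open("f0.pkl","rb"))
for n,X,z in (("petri",(.447,.038),.016),("weigh",(.70,-.05),.065),("beak",(.595,.445),.05),("h0",(.4389,-.0942),.06),("h2",(.4626,-.2118),.06)):
  for nm,F in (("top",t),("side",g)):
    p=proj(F,(*X,z)).astype(int);w=18
    sl=np.s_[p[1]-w:p[1]+w,p[0]-w:p[0]+w]
    d=cv2.absdiff(F["img"][sl],f0[nm]["img"][sl]).max(2);print(n,nm,(d>60).mean().round(3))
p=proj(g,(.4626,-.2118,.06));q=p.astype(int);print(p,g["img"].min(2)[q[1]-8:q[1]+6,q[0]-7:q[0]+8])
E
```

```text
30.75 [ 0.64061517 -0.26243908  0.23146414] 0.04219224501159174 0.0
[321.82593964 239.5728003 ] [(array([323.7, 244.2]), array([25.7, 26.2]), array([ 0.6414, -0.2646,  0.048 ]))]
[159 161 158 160 123 122 124 251 253 159 155  44  47 123 117 249 250 251
 251 251 148] [249 250 250 250 250 250 207 248  88  43 155 158  31  42 253 251 250 250
 250 250 250]
petri top 0.458
petri side 0.0
weigh top 0.0
weigh side 0.0
beak top 0.0
beak side 0.0
h0 top 0.504
h0 side 0.042
h2 top 0.562
h2 side 0.035
[363.02329653 203.96962253] [[135 144 145 130  39  21  26  26  26  25  33  28  28  30  32]
 [ 81  99 101  91  24  27  28  27  20  34  34  32  27  27  23]
 [ 33  34  39  37  35  28  33  24  25  27  24  24  25  25  25]
 [ 27  31  29  30  25  28  21  28  23  29  22  31  32  32  30]
 [ 28  27  28  29  21  28  29  27  28  24  28  33  27  27  31]
 [ 25  22  28  24  63 109 108 104  68  59  26  28  25  34  25]
 [ 27  34  62 146 204 172 155 155 166 198 134  54  35  30  26]
 [ 28  79 164 209 190 162 153 155 166 203 209 139  29  27  28]
 [110 126 185 224 150 140 139 139 136 164 223 219 173 202 174]
 [218 201 173 224 221 182 157 159 166 188 225 218 224 237 220]
 [238 228 158 180 203 193 194 202 199 194 185 185 233 237 223]
 [235 221 138 134 140 161 170 176 172 161 135 176 238 237 224]
 [231 188 125 131 140 141 140 141 141 140 136 169 232 238 233]
 [221 150 128 133 134 137 138 144 143 138 149 176 210 237 237]]
```

Every check agrees:
- Both sleeves in the block show seated heights in the side view.
- The third sleeve stands in the tray at (0.641,-0.265), and a narrow light spot inside a dark ring in its bore fits the obstruction.
- The bystanders are unchanged in the side view.

Handing in.

```bash
python3 -c "
from rig import *
print(sign_off())"
```

```text
the job is handed in; nothing more can be done
None
```

I handed the job in at about 31 s, result not reported: two sleeves gauged clear on the pin and are seated upright in the two end pockets, and the third, found obstructed by elimination and not gauged itself, stands in the white tray.

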